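# Load the knob and lift the carrier level

## Task

Make the plywood carrier ready to be taken over by a colleague: stand the loose wooden knob upright in the middle of the small ply round that lies in one end of the carrier and let go of it, then lift the carrier by its middle handle, level all the way, until its underside is about 10 cm above the worktop. Finish while holding it there, steady and level, with the round, the knob and the filler tin still standing in their places, and leave the other things on the worktop alone.

Things in the scene. Friction and masses are not known exactly. Their poses are not given: they have to be found in the camera images.
- carrier: Loose plywood carrier, 0.4 kg: base 104 (its x) x 320 (its y) x 9 mm, rims 6 mm higher, upright handle in the middle. Two bays, 94 x 94 mm inside, are centred 107 mm from the middle at +y and -y, floor 9 mm above the underside. Filler tin in one, small round in the other; which is which varies. Origin: centre of the underside, z up.
- carrier_grip (a point): Middle of the handle's rail, 103 mm above the carrier's underside; axes as the carrier. The rail is a round wooden dowel 24 mm thick lying along the carrier's y between two posts, free for 82 mm (-41 to +41), open below; grip it across x. The loaded carrier balances about 11 mm from here towards the heavier tin. A grip of about 40 N is ample; a far harder one makes it shake.
- small_round: Loose plain ply disc, 90 mm across, 12 mm thick, 0.04 kg, lying flat in one bay of the carrier (2 mm play all round). Origin: centre of its underside.
- filler_tin: Tin of wood filler with press lid, 65 mm across, 62 mm high, nearly empty, about 0.12 kg, standing in the other bay. Origin: centre of its underside.
- knob: Loose turned wooden knob, 39 mm across at its widest (about 25 mm up), 37 mm high, 0.02 kg, standing on its narrower foot on the worktop to the left of the carrier, beyond the sander. Origin: centre of its underside; z up.
- sanding_block: Bystander: sanding block 61 x 117 x 35 mm, flat on the worktop at the back, between the carrier and the knob. Origin: centre of its underside. Leave alone.
- carpenter_pencil: Bystander: carpenter's pencil 14 x 172 x 8 mm, near the front edge of the worktop. Origin: centre of its underside. Leave alone.
Mind the look-alikes: they are no part of the job. Leave any purple or turquoise look-alike of the small_round alone.

How it is judged:
By the outcome, as a careful person would: the job done as asked, in the order asked, and still so for the second after the job is handed in, while the arm keeps its last pose, push and grip.
It also fails if it takes over 58 s, if anything falls off the work surface, if the arm or the gripper's body presses on something with over 40 N, if the wrist force passes 120 N, or if a joint passes its speed limit or range.

## Robot

A 6-joint arm with a two-finger parallel gripper is mounted at the origin on a cart in front of the work surface, level with it; the furniture and walls round the work are solid. World frame = base frame: x ahead of the robot, y to its left, z up, the work surface at z = 0. Lengths are in m, angles in rad, forces in N, time in s.
With the tool pointing down it reaches from about 0.225 to 0.725 m from the base axis. Payload 3.1 kg.
Tool frame: the origin (TCP) lies midway between the tips of the shut fingers; the grasp point (between the pads) lies 19 mm behind it; z points along the fingers, y is the direction in which the jaws open and shut (so a half turn about z gives the same grasp; the last joint's range is limited). The gripper opens to 85 mm and grips with 20 to 120 N. Pads are 22 mm wide; open, the fingers measure 114 mm over their backs; the gripper's body (76 mm by 85 mm) begins 54 mm behind the grasp point. The pads swing forward as they close: fully open they stand 13 mm farther back than shut.
Start: joints at [-1.321, 0.048, 0.099, 1.622, 0, 1.443], TCP at [0.194, -0.488, 0.231] pointing down, gripper open.
Joint ranges: [-2.91, 2.91], [-0.99, 1.94], [-1.21, 1.42], [-2.12, 2.29], [-1.49, 1.47], [-3.14, 3.14]. Speed limits (rad/s): [2.79, 2.79, 3.14, 3.14, 3.14, 3.14].

## Interface

Orientations are given as a unit quaternion [w, x, y, z].
In Python, from plant import get_state, read_camera, sign_off gives the robot as it stands. The module is installed in compiled form; this text tells all that it offers.
- The arm moves only by the tool apply_moves, never from a script. Its argument "commands" is a list of rows, each a list of 3 entries, a list of its own where there are three numbers: the shift along the tool's x, y, z in cm, then the turn, a rotation vector about the tool's x, y, z in degrees, then the finger opening in cm, from 0 to 8.54. A call has 1 to 12 rows; each row is the pose to reach, as a shift and turn from the pose commanded when the call began, along the tool's axes at that moment; what a row does not reach only later rows make up. A row lasts 1/10 s, in which the tool goes at most 50 mm and 8.59 degrees, less where a joint would pass 70% of its speed; a pose out of reach is approached as far as the arm can. A call with a gripper value outside its range is refused whole. The fingers move at their own pace and stop on an object; "squeeze" is the grip in N (left out, the last holds). Time passes only in rows, so rows that repeat a pose let the fingers close. It gives the time, the measured TCP pose, the force and the opening at its end, in the units of the state.
- get_state(): the state, without advancing time (a new reading comes with each control period).
- read_camera(name): name is "scene" or "top"; returns a dict with "img" (400x640x3 uint8, red, green, blue), "range_z" (400x640 float32, m along the optical axis (not along the pixel's ray), 0 where there is no reading), "camera_matrix" (3x3 intrinsics, pixels), "extrinsics" (4x4, takes a point from world to camera coordinates). Camera axes: x right, y down, z forward; pixel columns grow to the right and rows downward; lengths in m; the calibration is good to about 2 mm. A picture is of the moment at which its call begins.
- sign_off(): hands the job in, once; it reports no verdict.
The state is a dict: "time": time; "q": joint angles; "qd": joint speeds; "effort": joint torques, N m; "tool_pos": TCP position; "orientation": TCP orientation; "ft_force": force on the tool from outside, world axes, zero at the start; "torque": the same for the moment, N m; "gripper_width": finger opening in m.
Only numpy, scipy, OpenCV 4.12 (cv2) and the standard library are available. Lean on these libraries where they do the work, as an engineer would, in place of code of your own. Each camera call takes 0.05 s, during which the arm holds its last target. There are 200 camera calls.

## Working session

There is one attempt and no reset: what is moved stays moved. The work goes in short steps, Python scripts to look and compute and a tool call to move; the robot and the scene stay as the last step left them, time stands still between calls to the robot, and variables do not carry over. Pictures are saved under pics/ and viewed, about 8 in all and at most 12, crops included, and the job is handed in when it is done.

Besides the shell and the picture viewer there is one more tool, called after "Request:" by a JSON object that holds its "api" and its "payload", one argument or row to a line. apply_moves: Moves the arm, as the interface text tells. Its arguments: {"type":"object","properties":{"commands":{"type":"array","items":{"type":"array"}},"squeeze":{"type":"number"}},"required":["commands"]}

```bash
mkdir -p pics
cat > h.py <<'E'
import numpy as np,cv2
from plant import get_state,read_camera,sign_off
def cloud(c):
    K=c["camera_matrix"];T=np.linalg.inv(c["extrinsics"]);d=c["range_z"]
    v,u=np.mgrid[:400,:640]
    P=np.stack([(u-K[0,2])/K[0,0]*d,(v-K[1,2])/K[1,1]*d,d],-1)
    W=P@T[:3,:3].T+T[:3,3]; W[d==0]=np.nan
    return W
def ray(c,u,v,z):
    K=c["camera_matrix"];T=np.linalg.inv(c["extrinsics"])
    r=T[:3,:3]@np.array([(u-K[0,2])/K[0,0],(v-K[1,2])/K[1,1],1]);o=T[:3,3]
    return o+r*(z-o[2])/r[2]
def save(c,n,s=1,box=None):
    im=c["img"][...,::-1]
    if box: im=im[box[1]:box[3],box[0]:box[2]]
    cv2.imwrite("pics/"+n,cv2.resize(im,None,fx=s,fy=s))
E
python3 - <<'E'
from h import *
s=get_state();print(s)
for n in("top","scene"):
    c=read_camera(n);save(c,n+"0.png",1.25);np.savez(n+"0.npz",**c);print(n,np.linalg.inv(c["extrinsics"]).round(3),c["camera_matrix"])
E
```

```text
{'time': 0.0, 'q': array([-1.32079814e+00,  4.87715362e-02,  9.75660525e-02,  1.62195897e+00,
       -6.29268458e-06,  1.44298066e+00]), 'qd': array([0.00107825, 0.00157423, 0.00099482, 0.00066043, 0.00043648,
       0.00071729]), 'effort': array([-4.16777414e-05, -3.38780093e+01,  3.20016038e+01,  2.03570654e-02,
       -1.27324411e-04,  2.84651087e-06]), 'tool_pos': array([ 0.19349497, -0.48739159,  0.23009038]), 'orientation': array([-1.18166402e-03,  9.82209396e-01,  1.87785252e-01, -7.54315107e-05]), 'ft_force': array([ 0.52931719, -0.39526046,  0.07348443]), 'torque': array([-0.00230149,  0.03063391,  0.0289735 ]), 'gripper_width': 0.08567656879416279}
top [[ 0.021 -0.997  0.073  0.404]
 [-1.    -0.021 -0.     0.013]
 [ 0.002 -0.073 -0.997  1.591]
 [ 0.     0.     0.     1.   ]] [[520.20277879   0.         321.37698913]
 [  0.         520.20277879 193.78463146]
 [  0.           0.           1.        ]]
scene [[-0.892 -0.286  0.35   0.128]
 [-0.452  0.553 -0.7    0.783]
 [ 0.007 -0.783 -0.622  0.801]
 [ 0.     0.     0.     1.   ]] [[381.47163899   0.         318.91368969]
 [  0.         381.47163899 203.52045509]
 [  0.           0.           1.        ]]
```

View pics/top0.png

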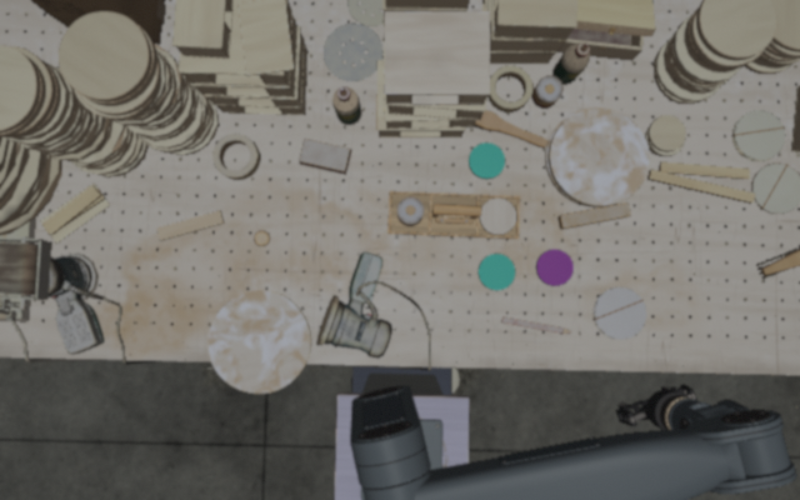

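View pics/scene0.png

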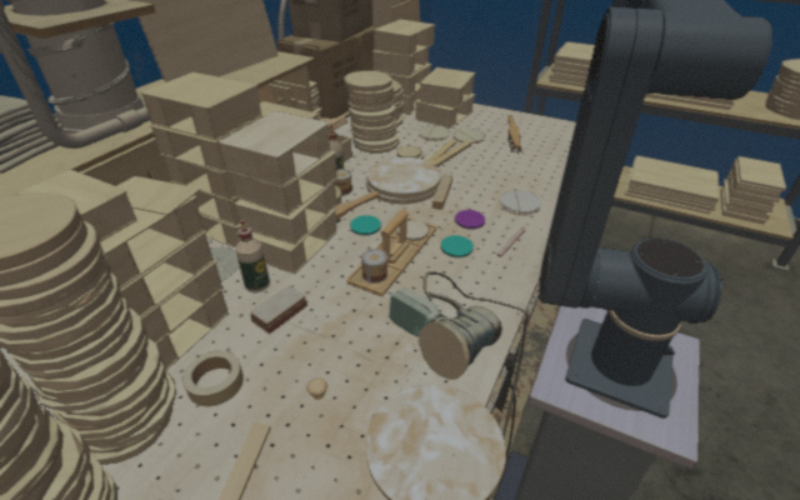

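The top view (scaled 1.25) shows the carrier around (454,216), with the tin at its left (+y) end and the round at (498,216). The knob is at (262,239), the sander near (360,310), and the turquoise and purple discs are off the carrier. Next I measure from the depth images.

Run:
```python
from h import *
T=dict(np.load("top0.npz"));S=dict(np.load("scene0.npz"))
WT,WS=cloud(T),cloud(S)
def sel(W,x,y,z): 
    return (W[...,0]>x[0])&(W[...,0]<x[1])&(W[...,1]>y[0])&(W[...,1]<y[1])&(W[...,2]>z[0])&(W[...,2]<z[1])
print("ray knob",ray(T,262/1.25,239/1.25,.03),"round",ray(T,498/1.25,216/1.25,.021),"tin",ray(T,410/1.25,211/1.25,.062))
for n,W in(("T",WT),("S",WS)):
    m=sel(W,(.25,.5),(.25,.45),(.008,.08)); 
    # knob neighbourhood
    k0=ray(T,262/1.25,239/1.25,.03); mk=m&(np.hypot(W[...,0]-k0[0],W[...,1]-k0[1])<.04)
    P=W[mk];print(n,"knob",len(P),P.min(0),P.max(0),np.median(P,0),((P.min(0)+P.max(0))/2))
    c0=ray(T,454/1.25,216/1.25,.1)
    near=np.abs(W[...,1]-c0[1])<.2
    m=near&sel(W,(c0[0]-.1,c0[0]+.1),(c0[1]-.2,c0[1]+.2),(.006,.3));P=W[m]
    print(n,"carrier",len(P),cv2.minAreaRect((P[:,:2]*1000).astype(np.float32)),"zmax",P[:,2].max())
    m=near&sel(W,(c0[0]-.1,c0[0]+.1),(c0[1]-.06,c0[1]+.06),(.09,.2));P=W[m]
    print(n,"rail",len(P),cv2.minAreaRect((P[:,:2]*1000).astype(np.float32)),P.max(0)) if len(P)>3 else 0
    m=sel(W,(c0[0]-.06,c0[0]+.06),(c0[1]+.06,c0[1]+.17),(.05,.075));P=W[m]
    print(n,"tin",len(P),cv2.minAreaRect((P[:,:2]*1000).astype(np.float32)),np.median(P,0)) if len(P)>3 else 0
    m=sel(W,(.3,.7),(-.4,.5),(-.02,.006)); print(n,"table z",np.median(W[m][:,2]))
# table clutter heights on path
for y in np.arange(-.2,.5,.05):
    print(round(y,2),[ (lambda q: round(float(np.nanmax(q)),2) if len(q) else None)(WT[sel(WT,(x,x+.05),(y,y+.05),(-.1,.5))][:,2]) for x in np.arange(.15,.75,.05)])
b=(180,130,440,280)
save(T,"top_crop.png",3,b)
```

```text
ray knob [0.51913578 0.34886594 0.03      ] round [ 0.58802901 -0.21998117  0.021     ] tin [ 0.59066498 -0.00553529  0.062     ]
T knob 1 [0.49074499 0.35087203 0.00988951] [0.49074499 0.35087203 0.00988951] [0.49074499 0.35087203 0.00988951] [0.49074499 0.35087203 0.00988951]
T carrier 3563 ((576.8843383789062, -105.82270812988281), (395.3602600097656, 199.0011749267578), 89.98018646240234) zmax 0.1242082179448678
T rail 317 ((591.8504638671875, -112.67037963867188), (107.56715393066406, 24.37497901916504), 89.10317993164062) [ 0.60455382 -0.05890177  0.12420822]
T tin 365 ((593.53857421875, -6.794075012207031), (62.557369232177734, 61.827938079833984), 1.0718098878860474) [ 0.59240866 -0.00582394  0.06847728]
T table z -0.0007347961922912205Traceback (most recent call last):
  File "<stdin>", line 11, in <module>
    return umr_minimum(a, axis, None, out, keepdims, initial, where)
ValueError: zero-size array to reduction operation minimum which has no identity
```

Run:
```python
from h import *
T=dict(np.load("top0.npz"));S=dict(np.load("scene0.npz"))
WT,WS=cloud(T),cloud(S)
def sel(W,x,y,z): 
    return (W[...,0]>x[0])&(W[...,0]<x[1])&(W[...,1]>y[0])&(W[...,1]<y[1])&(W[...,2]>z[0])&(W[...,2]<z[1])
def rect(P): return cv2.minAreaRect((P[:,:2]*1000).astype(np.float32)) if len(P)>3 else None
for n,W in(("T",WT),("S",WS)):
    P=W[sel(W,(.47,.57),(.3,.4),(.010,.08))]
    print(n,"knob",len(P),P.min(0),P.max(0),P.mean(0))
    P=W[sel(W,(.5,.68),(-.18,-.04),(.095,.2))];print(n,"rail",rect(P),P[:,2].max())
    P=W[sel(W,(.5,.68),(-.06,.07),(.055,.075))];print(n,"tin",rect(P))
    P=W[sel(W,(.53,.65),(-.3,-.16),(.016,.03))];print(n,"round",len(P),rect(P),P.mean(0),np.median(P[:,2]))
    P=W[sel(W,(.53,.65),(-.3,.1),(.007,.017))];print(n,"base",rect(P))
for y in np.arange(-.3,.45,.05):
    print(round(y,2),[ (lambda q: round(float(np.nanmax(q)),2) if len(q) else None)(WT[sel(WT,(x,x+.05),(y,y+.05),(-.1,.5))][:,2]) for x in np.arange(.15,.75,.05)])
save(T,"top_crop.png",3,(180,130,440,280))
cv2.imwrite("pics/scene_crop.png",cv2.resize(S["img"][150:330,220:400,::-1],None,fx=3,fy=3))
```

```text
T knob 134 [0.472474  0.3314613 0.0102263] [0.56044488 0.37956077 0.04220452] [0.52220411 0.34914124 0.03381714]
T rail ((591.8504638671875, -112.67037963867188), (107.56715393066406, 24.37497901916504), 89.10317993164062) 0.1242082179448678
T tin ((593.5506591796875, -6.818531036376953), (62.54560852050781, 61.813018798828125), 1.2961171865463257)
T round 682 ((589.3416748046875, -215.89320373535156), (111.43515014648438, 104.05595397949219), 89.19325256347656) [ 0.58889751 -0.21993214  0.02060986] 0.02026458330348402
T base ((591.6280517578125, -102.79112243652344), (117.72982025146484, 388.887939453125), 0.5717445015907288)
S knob 195 [0.50079008 0.33125024 0.01084684] [0.53726624 0.3702986  0.03839756] [0.51708191 0.35400322 0.03198539]
S rail ((587.4180297851562, -111.60133361816406), (113.76250457763672, 23.086181640625), 87.56732177734375) 0.11644313771739923
S tin ((595.8900756835938, -13.313899993896484), (65.09782409667969, 85.95614624023438), 24.321544647216797)
S round 249 ((582.758544921875, -214.70486450195312), (106.2967300415039, 93.58539581298828), 89.57717895507812)
[... 627 characters left out ...]
, 0.01]
-0.0 [0.5, 0.5, 0.08, 0.08, 0.11, 0.13, 0.01, 0.02, 0.08, 0.08, 0.01, 0.01]
0.05 [0.5, 0.06, 0.09, 0.1, 0.12, 0.15, 0.08, 0.01, 0.01, 0.01, 0.01, 0.01]
0.1 [0.35, 0.01, 0.1, 0.11, 0.13, 0.14, 0.09, 0.01, 0.01, 0.01, 0.01, 0.04]
0.15 [-0.0, 0.01, 0.12, 0.13, 0.12, 0.01, 0.01, 0.01, 0.01, 0.01, 0.04, 0.04]
0.2 [None, 0.03, 0.09, 0.03, 0.01, 0.01, 0.01, 0.01, 0.01, 0.01, 0.03, 0.04]
0.25 [0.03, 0.03, 0.03, 0.03, 0.03, 0.01, 0.01, 0.01, 0.01, 0.01, 0.01, 0.04]
0.3 [0.03, 0.03, 0.03, 0.03, 0.03, 0.01, 0.01, 0.04, 0.01, 0.01, 0.01, 0.01]
0.35 [0.03, 0.03, 0.03, 0.03, 0.03, 0.01, 0.01, 0.04, 0.01, 0.01, 0.05, 0.05]
0.4 [0.03, 0.03, 0.03, 0.03, 0.03, 0.01, 0.01, 0.01, 0.02, 0.01, 0.05, 0.04]
```

View pics/top_crop.png

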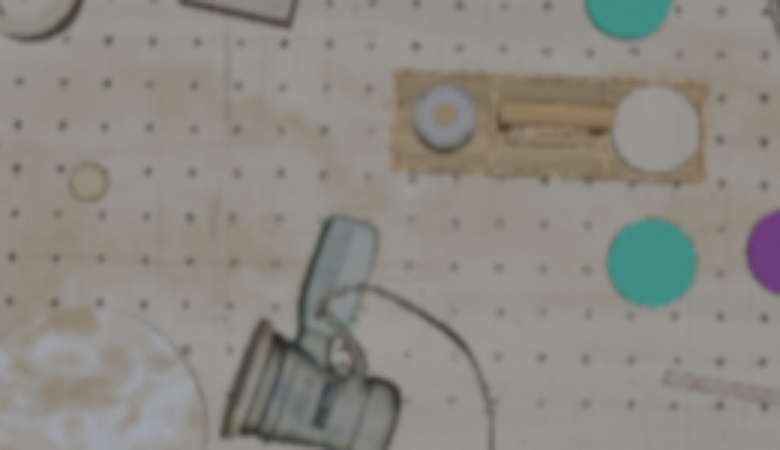

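The crop shows the knob at (88,182), the round at (656,129), the tin at (445,118) and the rail at y≈114. The carrier's corners are near (397,70), (707,83), (703,183) and (390,170). I'll turn these into positions and compute the pose offsets for the moves.

Run:
```python
from h import *
from scipy.spatial.transform import Rotation as R
T=dict(np.load("top0.npz"))
p=lambda u,v,z: ray(T,180+(u-1)/3,130+(v-1)/3,z)
C=np.array([p(*c,.015) for c in((397,70),(707,83),(703,183),(390,170))])
print(C.round(4),"ctr",C.mean(0));print("yaw of y axis deg",[np.degrees(np.arctan2(-(a[0]-b[0]),a[1]-b[1])) for a,b in((C[0],C[1]),(C[3],C[2]))])
# rail/knob via masks
im=T["img"].astype(int)
W=cloud(T)
print("knob",p(88,182,.028),"round",p(656,129,.021),"tin",p(445,118,.062))
hsv=cv2.cvtColor(T["img"],cv2.COLOR_RGB2HSV)
roi=hsv[115:160,:][:0]
# round: low saturation vs carrier inside; fit ellipse
for nm,box,z,f in(("round",(380,155,418,192),.021,lambda h:(h[...,1]<60)),("tin",(315,155,340,185),.062,lambda h:(h[...,1]<60)),("knob",(200,181,219,201),.028,lambda h:h[...,1]>70)):
    h=hsv[box[1]:box[3],box[0]:box[2]];m=f(h).astype(np.uint8)
    n,l,st,ce=cv2.connectedComponentsWithStats(m);i=1+st[1:,4].argmax();print(nm,st[i],ce[i]+box[:2],ray(T,*(ce[i]+box[:2]),z))
m=(W[...,2]>.1)&(W[...,0]>.5)&(W[...,0]<.68)&(W[...,1]>-.15)&(W[...,1]<-.075);P=W[m];v,u=np.nonzero(m)
print("rail mean",P.mean(0), "fit slope deg",np.degrees(np.polyfit(P[:,1],P[:,0],1)[0]))
print("rail ray",ray(T,u.mean(),v.mean(),.113))
s=get_state();q=s["orientation"];print(R.from_quat(q[[1,2,3,0]]).as_matrix().round(3),s["tool_pos"])
```

```text
[[ 0.6439  0.0438  0.015 ]
 [ 0.6374 -0.2721  0.015 ]
 [ 0.5351 -0.2689  0.015 ]
 [ 0.5416  0.0485  0.015 ]] ctr [ 0.58948895 -0.11217003  0.015     ]
yaw of y axis deg [np.float64(-1.1906276617080072), np.float64(-1.1633855233720758)]
knob [0.52186232 0.35119935 0.028     ] round [ 0.58843179 -0.21977453  0.021     ] tin [ 0.59006989 -0.00554735  0.062     ]
round [   0    0   38   37 1007] [399.80834161 172.77656405] [ 0.58819213 -0.22425662  0.021     ]
tin [  2   2  23  24 416] [328.02163462 168.10817308] [ 0.59272509 -0.00555757  0.062     ]Traceback (most recent call last):
  File "<stdin>", line 16, in <module>
ValueError: attempt to get argmax of an empty sequence
```

View pics/scene_crop.png

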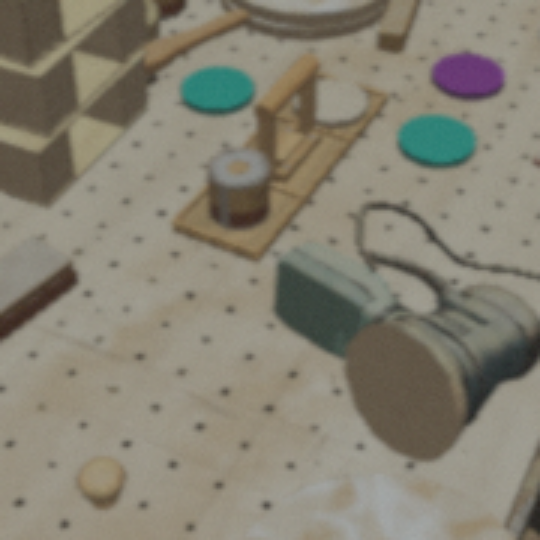

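Estimates: the carrier is centred at (0.5895, −0.112) with a yaw of −1.2°, the round is at (0.587, −0.219) and the knob at (0.520, 0.351). First I move to above the knob with the jaws across the carrier's x.

Request:
{"api": "apply_moves", "payload": {
  "commands": [
    [[20,-22,-3],[0,0,-34],6],
    [[61.3,-66,-3],[0,0,-67.2],6],
    [[61.3,-66,-3],[0,0,-67.2],6],
    [[61.3,-66,-3],[0,0,-67.2],6],
    [[61.3,-66,-3],[0,0,-67.2],6],
    [[61.3,-66,-3],[0,0,-67.2],6],
    [[61.3,-66,-3],[0,0,-67.2],6],
    [[61.3,-66,-3],[0,0,-67.2],6],
    [[61.3,-66,-3],[0,0,-67.2],6],
    [[61.3,-66,-3],[0,0,-67.2],6],
    [[61.3,-66,-3],[0,0,-67.2],6],
    [[61.3,-66,-3],[0,0,-67.2],6]
  ]
}}

```text
time: 1.3
tool_pos: [0.4107, 0.0731, 0.2522]
orientation: [0.0, 0.714, 0.7, -0.0]
ft_force: [0.2, -0.7, -0.2]
gripper_width: 0.0599
```

Request:
{"api": "apply_moves", "payload": {
  "commands": [
    [[27.5,10.3,5],[0,0,0],6],
    [[27.5,10.3,5],[0,0,0],6],
    [[27.5,10.3,5],[0,0,0],6],
    [[27.5,10.3,5],[0,0,0],6],
    [[27.5,10.3,5],[0,0,0],6],
    [[27.5,10.3,5],[0,0,0],6],
    [[27.5,10.3,15],[0,0,0],6],
    [[27.5,10.3,15],[0,0,0],6],
    [[27.5,10.3,15],[0,0,0],6],
    [[27.5,10.3,15],[0,0,0],6],
    [[27.5,10.3,15],[0,0,0],6],
    [[27.5,10.3,15],[0,0,0],6]
  ]
}}

```text
time: 2.5
tool_pos: [0.5228, 0.3453, 0.1086]
orientation: [0.002, 0.714, 0.7, 0.005]
ft_force: [-0.7, 0.4, 0.8]
gripper_width: 0.0602
```

Run:
```python
from h import *
T=read_camera("top");S=read_camera("scene")
a=cv2.resize(T["img"][150:230,170:250,::-1],None,fx=5,fy=5);b=cv2.resize(S["img"][250:370,200:320,::-1],(400,400))
cv2.imwrite("pics/k1.png",np.hstack([a,b]))
W=cloud(S);m=(abs(W[...,0]-.52)<.035)&(abs(W[...,1]-.352)<.035)&(W[...,2]>.01)&(W[...,2]<.045);P=W[m];print(len(P),P.min(0),P.max(0))
s=get_state();print(s["tool_pos"],s["orientation"],s["time"],s["q"])
for u,v in((209.3,190.7),):print(ray(T,u,v,.028))
```

```text
194 [0.50033302 0.3320849  0.01045315] [0.53766379 0.36981459 0.03840238]
[0.52205245 0.34492063 0.10737112] [0.00122963 0.71434633 0.69977965 0.00403116] 2.6 [4.76727522e-01 3.07209253e-01 1.47418211e-01 1.40257623e+00
 1.94255976e-05 2.06812488e+00]
[0.52077402 0.35025513 0.028     ]
```

View pics/k1.png

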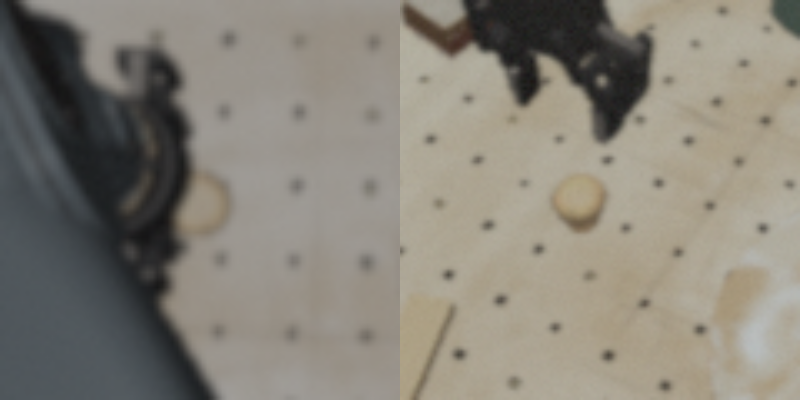

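The knob stands clear below the open fingers. Next, descend partway and settle.

Request:
{"api": "apply_moves", "payload": {
  "commands": [
    [[0.3,-0.1,2],[0,0,0],6],
    [[0.6,-0.2,5],[0,0,0],6],
    [[0.6,-0.2,6],[0,0,0],6],
    [[0.6,-0.2,6],[0,0,0],6],
    [[0.6,-0.2,6],[0,0,0],6],
    [[0.6,-0.2,6],[0,0,0],6]
  ]
}}

```text
time: 3.2
tool_pos: [0.5187, 0.3504, 0.0447]
orientation: [0.001, 0.714, 0.7, 0.002]
ft_force: [0.4, -0.1, 1.0]
gripper_width: 0.0597
```

Request:
{"api": "apply_moves", "payload": {
  "commands": [
    [[0,0.1,2],[0,0,0],6],
    [[0,0.1,3.5],[0,0,0],6],
    [[0,0.1,4.0],[0,0,0],6],
    [[0,0.1,4.0],[0,0,0],6],
    [[0,0.1,4.0],[0,0,0],3],
    [[0,0.1,4.0],[0,0,0],3],
    [[0,0.1,4.0],[0,0,0],3],
    [[0,0.1,4.0],[0,0,0],3],
    [[0,0.1,4.0],[0,0,0],3],
    [[0,0.1,4.0],[0,0,0],3]
  ],
  "squeeze": 25
}}

```text
time: 4.2
tool_pos: [0.5189, 0.3502, 0.0035]
orientation: [0.0, 0.714, 0.7, 0.001]
ft_force: [-0.1, -0.5, 3.9]
gripper_width: 0.0365
```

Request:
{"api": "apply_moves", "payload": {
  "commands": [
    [[0,0,-1],[0,0,0],3],
    [[0,0,-3],[0,0,0],3],
    [[0,0,-6],[0,0,0],3],
    [[0,0,-9],[0,0,0],3],
    [[0,0,-12],[0,0,0],3],
    [[0,0,-15],[0,0,0],3],
    [[0,0,-18],[0,0,0],3],
    [[0,0,-20],[0,0,0],3],
    [[0,0,-20],[0,0,0],3],
    [[0,0,-20],[0,0,0],3]
  ]
}}

```text
time: 5.2
tool_pos: [0.5184, 0.3498, 0.2023]
orientation: [0.0, 0.714, 0.7, 0.0]
ft_force: [-0.4, -0.8, 0.2]
gripper_width: 0.0366
```

Run:
```python
from h import *
S=read_camera("scene");s=get_state();print(s["tool_pos"],s["orientation"],s["gripper_width"],s["ft_force"])
K=S["camera_matrix"];p=S["extrinsics"]@np.r_[s["tool_pos"],1];u,v=int(K[0,0]*p[0]/p[2]+K[0,2]),int(K[1,1]*p[1]/p[2]+K[1,2]);print(u,v)
W=cloud(S)
save(S,"held.png",6,(u-50,v-50,u+50,v+50))
d=S["range_z"];h=cv2.cvtColor(S["img"],cv2.COLOR_RGB2HSV)
q=W[v-20:v+20,u-20:u+20];m=(abs(q-s["tool_pos"]).max(-1)<.045);hh=h[v-20:v+20,u-20:u+20];m&=(hh[...,1]>70)&(hh[...,2]>90);P=q[m];print(len(P),P.min(0)-s["tool_pos"],P.max(0)-s["tool_pos"])
```

```text
[0.51777868 0.34944796 0.20092416] [-2.88055478e-04  7.14194009e-01  6.99946899e-01 -1.08271353e-03] 0.03635957808443735 [-1.06839535  0.00726927 -0.98513456]
245 259
111 [-0.01828439 -0.01095997 -0.00015746] [0.01786535 0.02015308 0.03438102]
```

View pics/held.png

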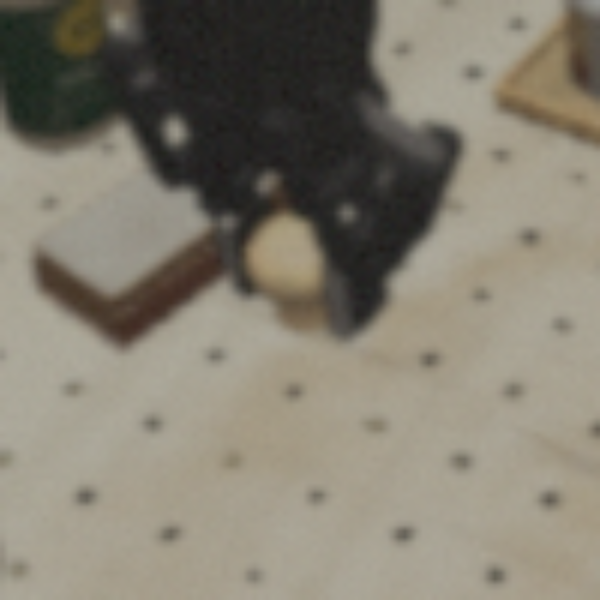

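The knob is held upright between the pads, at about (290,260) in the crop. Carry it over the carrier to the round.

Request:
{"api": "apply_moves", "payload": {
  "commands": [
    [[-2,0.3,0],[0,0,0],3],
    [[-6,0.8,0],[0,0,0],3],
    [[-11,1.5,0],[0,0,0],3],
    [[-16,2.2,0],[0,0,0],3],
    [[-21,2.9,0],[0,0,0],3],
    [[-26,3.6,0],[0,0,0],3],
    [[-31,4.3,0],[0,0,0],3],
    [[-36,5.0,0],[0,0,0],3],
    [[-41,5.7,0],[0,0,0],3],
    [[-46,6.4,0],[0,0,0],3],
    [[-50,7,0],[0,0,0],3],
    [[-53,7.4,0],[0,0,0],3]
  ]
}}

```text
time: 6.45
tool_pos: [0.5802, -0.1845, 0.1993]
orientation: [-0.002, 0.715, 0.699, -0.001]
ft_force: [1.3, -0.4, -0.6]
gripper_width: 0.0367
```

Request:
{"api": "apply_moves", "payload": {
  "commands": [
    [[-2.5,0.4,0],[0,0,0],3],
    [[-3.7,0.5,1],[0,0,0],3],
    [[-3.9,0.5,4],[0,0,0],3],
    [[-3.9,0.5,7],[0,0,0],3],
    [[-3.9,0.5,10],[0,0,0],3],
    [[-3.9,0.5,12],[0,0,0],3],
    [[-3.9,0.5,13],[0,0,0],3],
    [[-3.9,0.5,13],[0,0,0],3],
    [[-3.9,0.5,13],[0,0,0],3],
    [[-3.9,0.5,13],[0,0,0],3]
  ]
}}

```text
time: 7.45
tool_pos: [0.5869, -0.221, 0.0742]
orientation: [0.001, 0.714, 0.7, 0.001]
ft_force: [0.3, -0.1, 0.0]
gripper_width: 0.0364
```

Run:
```python
from h import *
T=read_camera("top");S=read_camera("scene");s=get_state();print(s["tool_pos"],s["orientation"],s["gripper_width"],s["ft_force"])
a=cv2.resize(T["img"][140:220,340:420,::-1],None,fx=5,fy=5);b=cv2.resize(S["img"][140:240,260:360,::-1],(400,400))
cv2.imwrite("pics/p1.png",np.hstack([a,b]))
```

```text
[ 0.58695831 -0.22117844  0.07434969] [1.52538672e-03 7.14154615e-01 6.99986116e-01 5.43903701e-04] 0.03673699290693141 [ 0.15108945 -0.0328657  -0.17418718]
```

View pics/p1.png

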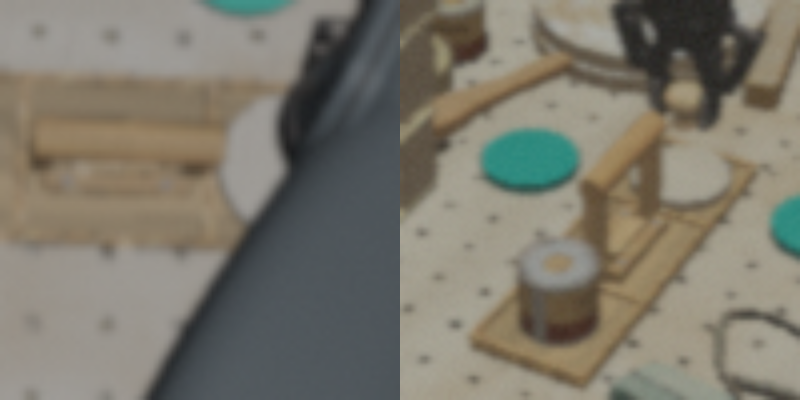

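The knob hangs over the round, with the gripper clear of the handle post. Descend to just above contact.

Request:
{"api": "apply_moves", "payload": {
  "commands": [
    [[0.1,0.1,2],[0,0,0],3],
    [[0.1,0.1,4],[0,0,0],3],
    [[0.1,0.1,4.7],[0,0,0],3],
    [[0.1,0.1,4.7],[0,0,0],3],
    [[0.1,0.1,4.7],[0,0,0],3]
  ]
}}

```text
time: 8.05
tool_pos: [0.5875, -0.2201, 0.0266]
orientation: [0.001, 0.714, 0.7, 0.0]
ft_force: [0.4, -0.0, 0.6]
gripper_width: 0.0362
```

Request:
{"api": "apply_moves", "payload": {
  "commands": [
    [[0,0,0.1],[0,0,0],3],
    [[0,0,0.2],[0,0,0],3],
    [[0,0,0.2],[0,0,0],3]
  ]
}}

```text
time: 8.35
tool_pos: [0.5873, -0.22, 0.0241]
orientation: [0.001, 0.714, 0.7, 0.0]
ft_force: [-0.0, -0.6, 0.5]
gripper_width: 0.0364
```

Request:
{"api": "apply_moves", "payload": {
  "commands": [
    [[0,0,0.1],[0,0,0],3],
    [[0,0,0.1],[0,0,0],3]
  ]
}}

```text
time: 8.55
tool_pos: [0.5874, -0.2201, 0.024]
orientation: [0.001, 0.714, 0.7, 0.0]
ft_force: [-1.5, 0.9, 5.1]
gripper_width: 0.0362
```

Request:
{"api": "apply_moves", "payload": {
  "commands": [
    [[0,0,0.1],[0,0,0],3],
    [[0,0,0.1],[0,0,0],3]
  ]
}}

```text
time: 8.75
tool_pos: [0.5874, -0.2202, 0.0239]
orientation: [0.001, 0.714, 0.7, 0.0]
ft_force: [-3.2, 2.2, 8.9]
gripper_width: 0.0361
```

Contact is confirmed. Relieve the press, open, then retreat straight up.

Request:
{"api": "apply_moves", "payload": {
  "commands": [
    [[0,0,-0.15],[0,0,0],3],
    [[0,0,-0.15],[0,0,0],3.9],
    [[0,0,-0.15],[0,0,0],4.5],
    [[0,0,-0.15],[0,0,0],5.5],
    [[0,0,-0.15],[0,0,0],6.4],
    [[0,0,-0.15],[0,0,0],6.4],
    [[0,0,-0.15],[0,0,0],6.4],
    [[0,0,-1],[0,0,0],6.4],
    [[0,0,-3],[0,0,0],6.4],
    [[0,0,-7],[0,0,0],6.4],
    [[0,0,-12],[0,0,0],6.4],
    [[0,0,-16],[0,0,0],6.4]
  ]
}}

```text
time: 9.95
tool_pos: [0.5872, -0.2199, 0.1851]
orientation: [0.001, 0.714, 0.7, 0.0]
ft_force: [1.1, 0.5, 0.5]
gripper_width: 0.0641
```

Request:
{"api": "apply_moves", "payload": {
  "commands": [
    [[4,0,0],[0,0,0],6.4],
    [[8,0,0],[0,0,0],6.4],
    [[10.7,0,0],[0,0,0],6.4],
    [[10.7,0,0],[0,0,0],6.4],
    [[10.7,0,0],[0,0,0],6.4]
  ]
}}

```text
time: 10.45
tool_pos: [0.5892, -0.1124, 0.1823]
orientation: [0.001, 0.714, 0.7, 0.0]
ft_force: [0.2, -0.3, -0.2]
gripper_width: 0.0642
```

Run:
```python
from h import *
T=read_camera("top");S=read_camera("scene");s=get_state();print(s["tool_pos"],s["orientation"],s["gripper_width"],s["ft_force"],s["q"])
a=cv2.resize(T["img"][140:220,340:420,::-1],None,fx=5,fy=5);b=cv2.resize(S["img"][120:220,260:360,::-1],(400,400))
cv2.imwrite("pics/p2.png",np.hstack([a,b]))
for n,C in(("T",T),("S",S)):
    W=cloud(C);m=(abs(W[...,0]-.588)<.035)&(abs(W[...,1]+.22)<.035)&(W[...,2]>.032)&(W[...,2]<.075);P=W[m];print(n,len(P),(P.min(0),P.max(0)) if len(P) else 0)
```

```text
[ 0.58907613 -0.11362499  0.18176683] [ 3.97446815e-04  7.14446489e-01  6.99689964e-01 -1.03181198e-04] 0.06397637214032663 [-0.24520393  0.32685604 -0.08522596] [-3.01995888e-01  2.38233638e-01  2.11918929e-01  1.54387951e+00
 -5.58492142e-04  1.28966953e+00]
T 52 (array([ 0.5694723 , -0.23883324,  0.04243132]), array([ 0.60261744, -0.21776874,  0.06046273]))
S 81 (array([ 0.568081  , -0.23634451,  0.0320249 ]), array([ 0.60305431, -0.20061515,  0.05832785]))
```

View pics/p2.png

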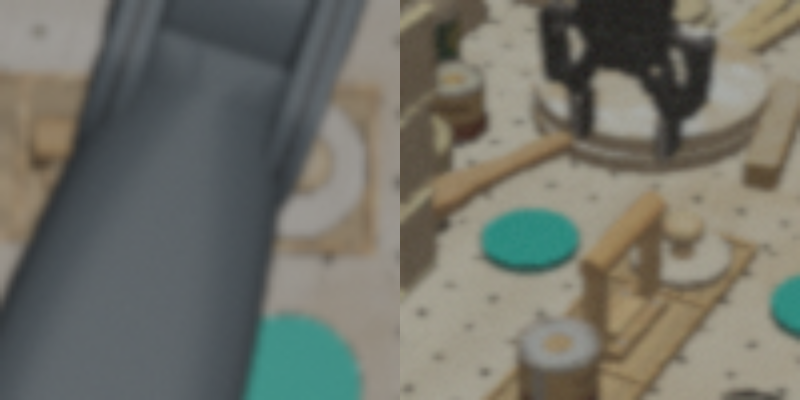

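The knob stands upright, centred on the round. Now descend over the handle, with the grip 11 mm towards the tin.

Request:
{"api": "apply_moves", "payload": {
  "commands": [
    [[1.2,0,1],[0,0,0],6.4],
    [[1.2,0,3],[0,0,0],6.4],
    [[1.2,0,5],[0,0,0],6.4],
    [[1.2,0,7],[0,0,0],6.4],
    [[1.2,0,9],[0,0,0],6.4],
    [[1.2,0,9.9],[0,0,0],6.4],
    [[1.2,0,9.9],[0,0,0],6.4],
    [[1.2,0,9.9],[0,0,0],6.4]
  ]
}}

```text
time: 11.35
tool_pos: [0.5894, -0.1009, 0.0828]
orientation: [0.0, 0.714, 0.7, 0.0]
ft_force: [1.3, -0.2, 0.5]
gripper_width: 0.0641
```

Request:
{"api": "apply_moves", "payload": {
  "commands": [
    [[0,0,0],[0,0,0],5],
    [[0,0,0],[0,0,0],4],
    [[0,0,0],[0,0,0],3.2],
    [[0,0,0],[0,0,0],2.9],
    [[0,0,0],[0,0,0],2.7],
    [[0,0,0],[0,0,0],2.5],
    [[0,0,0],[0,0,0],2.3],
    [[0,0,0],[0,0,0],2.0],
    [[0,0,0],[0,0,0],1.5],
    [[0,0,0],[0,0,0],1.5],
    [[0,0,0],[0,0,0],1.5]
  ],
  "squeeze": 40
}}

```text
time: 12.45
tool_pos: [0.5902, -0.1008, 0.0832]
orientation: [0.001, 0.714, 0.7, 0.001]
ft_force: [4.3, 1.0, 2.2]
gripper_width: 0.0227
```

Run:
```python
from h import *
s=get_state();print(s["tool_pos"],s["orientation"],s["gripper_width"],s["ft_force"],s["torque"])
```

```text
[ 0.59023835 -0.1008015   0.0831743 ] [0.00088227 0.71413823 0.70000371 0.00078402] 0.022656256649429392 [4.32217391 0.96911413 2.24685187] [ 0.01354143 -1.04755237  0.07676252]
```

Request:
{"api": "apply_moves", "payload": {
  "commands": [
    [[0,0.1,0],[0,0,0],1.5],
    [[0,0.1,-0.1],[0,0,0],1.5],
    [[0,0.1,-0.3],[0,0,0],1.5],
    [[0,0.1,-0.6],[0,0,0],1.5],
    [[0,0.1,-1.0],[0,0,0],1.5],
    [[0,0.1,-1.4],[0,0,0],1.5],
    [[0,0.1,-1.7],[0,0,0],1.5],
    [[0,0.1,-1.9],[0,0,0],1.5],
    [[0,0.1,-2.0],[0,0,0],1.5],
    [[0,0.1,-2.0],[0,0,0],1.5],
    [[0,0.1,-2.0],[0,0,0],1.5],
    [[0,0.1,-2.0],[0,0,0],1.5]
  ]
}}

```text
time: 13.65
tool_pos: [0.5901, -0.1007, 0.1023]
orientation: [-0.0, 0.714, 0.7, -0.0]
ft_force: [0.2, -0.4, -6.2]
gripper_width: 0.0225
```

```bash
cat > chk.py <<'E'
from h import *
import sys
T=read_camera("top");S=read_camera("scene");s=get_state();print(s["time"],s["tool_pos"],s["orientation"],s["gripper_width"],s["ft_force"],s["torque"])
dz=s["tool_pos"][2]-.083
a=cv2.resize(T["img"][130:230,320:420,::-1],(400,400));b=cv2.resize(S["img"][120:250,245:375,::-1],(400,400))
cv2.imwrite("pics/"+sys.argv[1],np.hstack([a,b]))
for n,C in(("T",T),("S",S)):
    W=cloud(C)
    def pl(z0,z1,y0,y1,x0=-.055,x1=.055):
        m=(W[...,0]-.5895>x0)&(W[...,0]-.5895<x1)&(W[...,1]+.112>y0)&(W[...,1]+.112<y1)&(W[...,2]>z0+dz)&(W[...,2]<z1+dz);return W[m]
    P=pl(.000,.022,-.16,.16)
    if len(P)>20:
        A=np.c_[P[:,0]-.5895,P[:,1]+.112,np.ones(len(P))];k=np.linalg.lstsq(A,P[:,2],rcond=None)[0];k2=k
        for _ in range(4):
            r=P[:,2]-A@k2;g=abs(r)<.005;k2=np.linalg.lstsq(A[g],P[g,2],rcond=None)[0]
        print(n,"base slopes deg x,y",np.degrees(k2[:2]).round(2),"z",k2[2].round(4),g.sum())
    P=pl(.035,.08,-.15,-.07);print(n,"knob",len(P),(P.min(0).round(4),P.max(0).round(4)) if len(P) else 0)
    P=pl(.045,.08,.065,.16);print(n,"tin",len(P),(P.min(0).round(4),P.max(0).round(4)) if len(P) else 0)
E
python3 chk.py l1.png
```

```text
13.75 [ 0.59012352 -0.10073894  0.10228479] [-1.38015243e-04  7.14204610e-01  6.99936960e-01 -8.73910145e-05] 0.022986529233901275 [-0.75471622 -0.39839234 -5.40158445] [-0.00450562  0.01115786  0.01123349]
T base slopes deg x,y [ 0.29 -1.52] z 0.0326 1022
T knob 135 (array([ 0.5698, -0.2381,  0.061 ]), array([ 0.6067, -0.2001,  0.0822]))
T tin 397 (array([ 0.5608, -0.0372,  0.065 ]), array([0.6257, 0.0268, 0.0985]))
S base slopes deg x,y [ 2.76 -2.01] z 0.0325 829
S knob 72 (array([ 0.5668, -0.2334,  0.0575]), array([ 0.5982, -0.1973,  0.0769]))
S tin 347 (array([ 0.5584, -0.0385,  0.0646]), array([0.6227, 0.03  , 0.0924]))
```

View pics/l1.png

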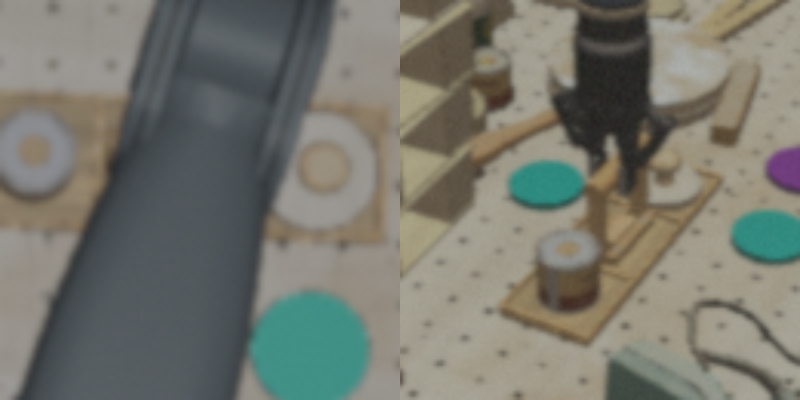

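The carrier is off the table and balanced, with a moment of about 0 and a load of about 5.7 N. Everything is standing. Lift the remaining 8 cm.

Request:
{"api": "apply_moves", "payload": {
  "commands": [
    [[0,0,-0.2],[0,0,0],1.5],
    [[0,0,-0.7],[0,0,0],1.5],
    [[0,0,-1.4],[0,0,0],1.5],
    [[0,0,-2.2],[0,0,0],1.5],
    [[0,0,-3.1],[0,0,0],1.5],
    [[0,0,-4.0],[0,0,0],1.5],
    [[0,0,-4.9],[0,0,0],1.5],
    [[0,0,-5.8],[0,0,0],1.5],
    [[0,0,-6.6],[0,0,0],1.5],
    [[0,0,-7.3],[0,0,0],1.5],
    [[0,0,-7.8],[0,0,0],1.5],
    [[0,0,-8.0],[0,0,0],1.5]
  ]
}}

```text
time: 14.95
tool_pos: [0.5906, -0.1008, 0.1833]
orientation: [0.0, 0.714, 0.7, 0.0]
ft_force: [0.1, 0.0, -6.3]
gripper_width: 0.023
```

Request:
{"api": "apply_moves", "payload": {
  "commands": [
    [[0,0,-0.1],[0,0,0],1.5],
    [[0,0,-0.1],[0,0,0],1.5],
    [[0,0,-0.1],[0,0,0],1.5],
    [[0,0,-0.1],[0,0,0],1.5],
    [[0,0,-0.1],[0,0,0],1.5],
    [[0,0,-0.1],[0,0,0],1.5],
    [[0,0,-0.1],[0,0,0],1.5],
    [[0,0,-0.1],[0,0,0],1.5]
  ]
}}

```text
time: 15.75
tool_pos: [0.5902, -0.1008, 0.1835]
orientation: [0.0, 0.714, 0.7, 0.0]
ft_force: [0.6, -0.1, -5.6]
gripper_width: 0.0228
```

```bash
python3 chk.py l2.png
python3 - <<'E'
from h import *
# levelness: tin lid & round-top heights now vs before, same method; x tilt by front/back strips
T0=dict(np.load("top0.npz"));T=read_camera("top")
for n,C,dz in(("before",T0,0),("now",T,.1)):
    W=cloud(C)
    def z(x0,x1,y0,y1,a,b):
        m=(W[...,0]>x0)&(W[...,0]<x1)&(W[...,1]>y0)&(W[...,1]<y1)&(W[...,2]>a+dz)&(W[...,2]<b+dz);return round(float(np.median(W[m][:,2]))-dz,4) if m.sum()>4 else None
    print(n,"lid",z(.58,.61,-.02,.01,.04,.09),"round far",z(.56,.62,-.26,-.242,.005,.04),"tin bay front",z(.545,.56,-.05,.045,-.01,.04),"tin bay back",z(.625,.638,-.05,.045,-.01,.04),"rnd front/back",z(.545,.565,-.26,-.19,0,.04),z(.612,.63,-.26,-.19,0,.04))
E
```

```text
15.85 [ 0.59024517 -0.10077743  0.18349275] [1.21176844e-05 7.14190399e-01 6.99951480e-01 1.73501000e-05] 0.022996467997598337 [-0.32697487  0.9477623  -5.22316219] [0.00362598 0.04286934 0.01706213]
T base slopes deg x,y [ 0.62 -1.51] z 0.1137 1090
T knob 146 (array([ 0.5697, -0.237 ,  0.1439]), array([ 0.6072, -0.2016,  0.1635]))
T tin 448 (array([ 0.5612, -0.037 ,  0.1456]), array([0.6245, 0.0264, 0.1794]))
S base slopes deg x,y [ 2.71 -2.12] z 0.114 893
S knob 83 (array([ 0.5679, -0.2316,  0.137 ]), array([ 0.6011, -0.1972,  0.1586]))
S tin 366 (array([ 0.5592, -0.0374,  0.146 ]), array([0.6222, 0.0288, 0.1734]))
before lid 0.0687 round far 0.02 tin bay front 0.0098 tin bay back 0.0087 rnd front/back 0.0181 0.02
now lid 0.0692 round far 0.0201 tin bay front 0.0101 tin bay back 0.0099 rnd front/back 0.0187 0.0196
```

View pics/l2.png

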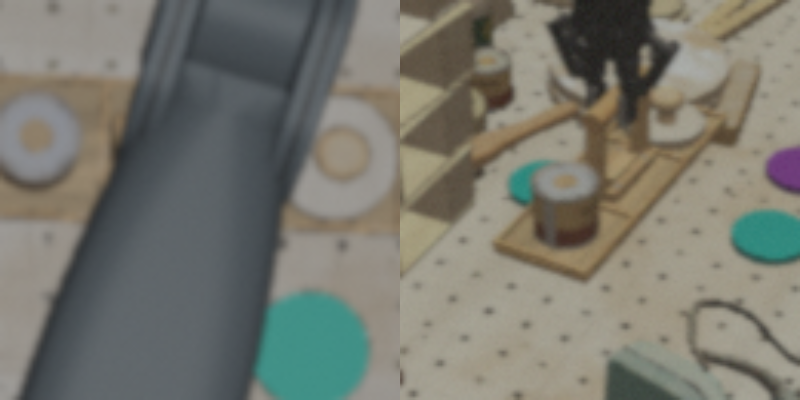

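The carrier hangs level at +100 mm. Heights match those before the lift within about 1 mm at both ends and on both sides. The knob, round and tin are standing in place, so I'm handing in.

```bash
python3 -c "
from plant import *
print(sign_off())"
```

```text
the job is handed in; nothing more can be done
None
```

I stood the knob upright on the small round and let go. I then gripped the handle about 11 mm towards the tin at 40 N and lifted the carrier level. The job was handed in at about 16 s with the arm holding it there.

**Last checks:**
- **Height:** the tool rose 100 mm from where it gripped, so the underside is about 10 cm above the worktop.
- **Level and steady:** surface heights at both ends and both sides matched those before the lift to about 1 mm. The wrist showed about 5.5 N of load and almost no moment.
- **Contents:** the last picture showed the round, knob and tin all standing in their places. The knob is within about 2 mm of the round's centre.
- **Other things:** the arm was not sent near the other things on the worktop, and the discs in view looked undisturbed. I did not measure the sanding block or pencil again.

**Check that disagreed:** a rough plane fit over the carrier base gave slopes of 1.5–2.7°. The round's raised top biases that fit along the carrier's length. It gave nearly the same numbers just after lift-off as at full height, so I relied on the before-and-after heights instead.

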